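# Draw the bench clamp's sprung jaw open to its marker with the loose bar

### The arm

A 6-joint arm with a two-finger parallel gripper is mounted at the origin on the work surface. World frame = base frame: x ahead of the robot, y to its left, z up, the work surface at z = 0. Lengths are in m, angles in rad, forces in N, time in s.
With the tool pointing down it reaches from about 0.35 to 0.85 m from the base axis. Payload 8.1 kg.
Tool frame: the origin (TCP) lies midway between the tips of the shut fingers; the grasp point (between the pads) lies robot.hold_point_z behind it (robot.hold_point_z is the distance from the TCP to the grasp point, in m); z points along the fingers, y is the direction in which the jaws open and shut (so a half turn about z gives the same grasp; the last joint's range is limited). The gripper opens to 93 mm and grips with 3 to 60 N. Pads are 15 mm wide; open, the fingers measure 128 mm over their backs; the gripper's body (75 mm by 188 mm) begins 65 mm behind the grasp point.
Start: joints at [-1.305, 0.13, 1.488, -0, 1.523, -0.085], TCP at [0.206, -0.563, 0.194] pointing down, gripper open.
Joint ranges: [-2.96, 2.96], [-0.89, 2.26], [0.02, 2.5], [-1.34, 4.48], [0, 2.73], [-2.66, 2.66]. Speed limits (rad/s): [2.39, 2.39, 2.79, 3.14, 3.14, 3.14].

### API

Orientations are given as a rotation vector (axis times angle).
In Python, from cell import robot, eoat, solve_ik, grab_frame, job gives the robot as it stands. Calls block until the motion is done:
- robot.reach(position, orientation): joint-space move of the TCP to a pose.
- robot.move_straight(position, rotation=None, rate=0.15, until_force=None): straight line of the TCP; rotation=None keeps the orientation; rate is the mean speed in m/s. With until_force (N) it stops when the force on the tool has changed by that much, and returns True; else False.
- robot.set_joints(angles): joint-space move.
- eoat.command_gripper(opening): opening from 0.0 (shut) to 1.0 (fully open); the grip force is fixed at half the most; returns when the fingers have stopped.
- robot.dwell(seconds).
- solve_ik(position, orientation): joint angles nearest the present ones, or None.
- grab_frame(name): name is "scene" or "top"; returns a dict with "img" (400x640x3 uint8, red, green, blue), "K" (3x3 intrinsics, pixels), "distortion" ([k1, k2, p1, p2, k3] as OpenCV has them; the pictures are not rectified), "extrinsics" (4x4, takes a point from camera to world coordinates). Camera axes: x right, y up, looking along -z (the intrinsics and any distortion apply to the point x, -y, -z); pixel columns grow to the right and rows downward; lengths in m; the calibration is good to about 2 mm. A picture is of the moment at which its call begins. There is no depth.
A pose or a line that the arm cannot do raises robot.MotionError and nothing moves.
- job.job_done(): hands the job in, once; it reports no verdict.
Readings, each from a call of its own:
- robot.get_time_s(): time.
- robot.get_q(): joint angles.
- robot.get_dq(): joint speeds.
- robot.get_effort(): joint torques, N m.
- robot.get_tool_pos(): TCP position.
- robot.get_ee_rot(): TCP orientation.
- robot.get_contact_force(): force on the tool from outside, world axes, zero at the start.
- robot.get_ft_torque(): the same for the moment, N m.
- robot.get_width(): opening from 0.0 (shut) to 1.0 (fully open).
Only numpy, scipy, OpenCV 4.12 (cv2) and the standard library are available. Lean on these libraries where they do the work, as an engineer would, in place of code of your own. Each camera call takes 0.05 s, during which the arm holds its last target.

### The job

Take the longer of the two bars out of the wooden block and slide it all the way down into the round socket on top of the bench clamp's sliding jaw, while the jaw is still shut. Then, with the bar, pull the jaw open against its spring until its pointer is level with the little marker on the edge of the clamp, and finish while still holding the bar there, so that I can put a part between the jaws. Pull only by the bar, keep the gripper itself off the clamp, and leave the marker, the short bar and the other things on the bench where they are.

Things in the scene. Friction and masses are not known exactly. Their poses are not given: they have to be found in the camera images.
- clamp: Self-closing bench clamp fixed to the bench: dark steel base 290 x 120 x 12 mm, a fixed bare-aluminium jaw with two spring tubes behind it at the +x end (its face at x = +86 mm) and a sliding aluminium jaw that opens along the clamp's own -x (roughly towards the robot; yaw up to 0.4 rad either way). 83 mm high. Origin: underside, on the centre line, 5 mm from the plate's middle towards -x; z up.
- jaw (a joint): Opening of the sliding jaw in m: 0 shut, grows as the jaw is pulled along the clamp's -x, hard stop at 0.110. A spring always pulls it shut: about 5 N at 0, growing 80 N per m (about 12 N at 0.085), and it snaps shut when let go. Friction is about 0.5 N.
- socket (a point): Centre of the mouth of the round upright socket in the top face of the sliding jaw's block (block 54 mm long along clamp x, 50 mm wide; top face 83 mm above the bench). It moves with the jaw. Hole diameter 20.5 mm with a 2 mm chamfered rim, blind, 42 mm deep. Axes parallel to the clamp's.
- pointer (a point): Tip of the jaw's pointer, a thin flat steel finger (6 mm thick along clamp x) that sticks out of the sliding jaw's -y side, 45 mm above the bench, straight beside the socket (same clamp x, 49 mm to clamp -y). Moves with the jaw. Axes parallel to the clamp's.
- mark (a point): Point on top of the marker, a small black clip (6 x 20 mm, with a thin upright fin) on the steel rail along the clamp's -y edge, 45 mm above the bench. The pointer is level with it when both have the same clamp x; the jaw's opening is then 0.045 to 0.085 m. The marker is stiff and must not be shifted. Axes parallel to the clamp's.
- long_bar: The longer bar: upright, 130 mm long, about 0.25 kg. Lower 60 mm a steel shank of 18 mm diameter, its lowest 4 mm tapered to 12 mm; upper 70 mm a black rubber grip of 25 mm diameter. Origin: centre of its lower end; z runs up the bar. It stands loose in one of the block's two holes, its lower end 15 mm above the bench.
- short_bar: The shorter bar, not to be used: 90 mm long, steel shank 50 mm x 18 mm diameter, rubber grip of 25 mm diameter above. Origin: centre of its lower end. Stands in the other hole.
- holder: Wooden block fixed to the bench, 70 x 160 x 50 mm (x, y, z), origin at the centre of its underside. Two blind upright holes 21 mm in diameter, 35 mm deep, at y = -45 and +45 mm; either bar may be in either.
- wrench: Steel wrench about 180 mm long lying on the bench, left of the clamp; leave alone. Origin: middle of its underside.
- jar: Glass jar with steel lid, 64 mm across, 90 mm high, beyond the block; leave alone. Origin: centre of its underside.
- can: Steel can, 84 mm across, 110 mm high, left of the clamp; leave alone. Origin: centre of its underside.

How it is judged:
By the outcome, as a careful person would: the job done as asked, in the order asked, and still so for the second after the job is handed in, while the arm keeps its last pose, push and grip.
It also fails if it takes over 54 s, if anything falls off the work surface, if the arm or the gripper's body presses on something with over 40 N, if the wrist force passes 120 N, or if a joint passes its speed limit or range.

## Working session

There is one attempt and no reset: what is moved stays moved. The work goes in short steps, each a Python script; the robot and the scene stay as the last script left them, time stands still between calls to the robot, and variables do not carry over. Pictures are saved under pics/ and viewed, and the job is handed in when it is done.

```bash
ls; mkdir -p pics
python3 - <<'E'
from cell import robot, eoat, grab_frame
import cv2, pickle
for n in ("scene","top"):
    f=grab_frame(n); pickle.dump(f,open(f"{n}0.pkl","wb"))
    cv2.imwrite(f"pics/{n}0.png",f["img"][:,:,::-1])
    print(f["K"],f["distortion"],f["extrinsics"])
print(robot.hold_point_z,robot.get_time_s(),robot.get_tool_pos(),robot.get_ee_rot(),robot.get_width())
E
```

```text
pics
[[482.21559076   0.         322.66210475]
 [  0.         482.21559076 202.13633894]
 [  0.           0.           1.        ]] [-0.07235347  0.          0.          0.          0.        ] [[ 0.13070694 -0.81392424  0.56607687  1.19522858]
 [ 0.99133174  0.0996327  -0.0856429  -0.08658063]
 [ 0.01330706  0.57236409  0.81989162  0.97362043]
 [ 0.          0.          0.          1.        ]]
[[386.49466818   0.         316.86997387]
 [  0.         386.49466818 202.33911008]
 [  0.           0.           1.        ]] [-0.06327462  0.          0.          0.          0.        ] [[-1.97338396e-02  9.81682182e-01 -1.89501105e-01  3.61184734e-01]
 [-9.99804849e-01 -1.95497541e-02  2.84084481e-03  1.90460288e-02]
 [-9.15893276e-04  1.89520185e-01  9.81876398e-01  1.18258238e+00]
 [ 0.00000000e+00  0.00000000e+00  0.00000000e+00  1.00000000e+00]]
0.0188 0.1 [ 0.20607032 -0.56290101  0.19287855] [-3.09171915e+00 -5.48024655e-01  2.51614770e-04] 1.0007809664030896
```

View pics/scene0.png

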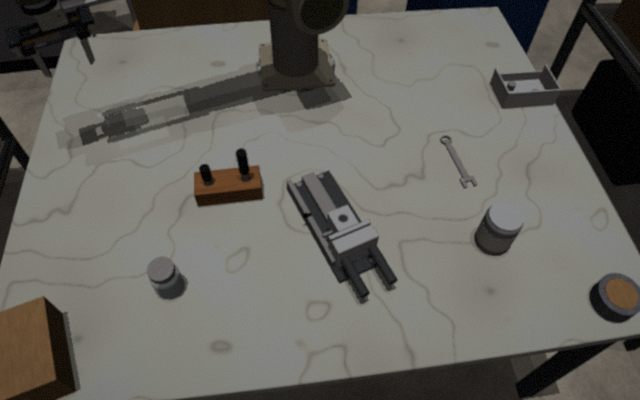

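View pics/top0.png

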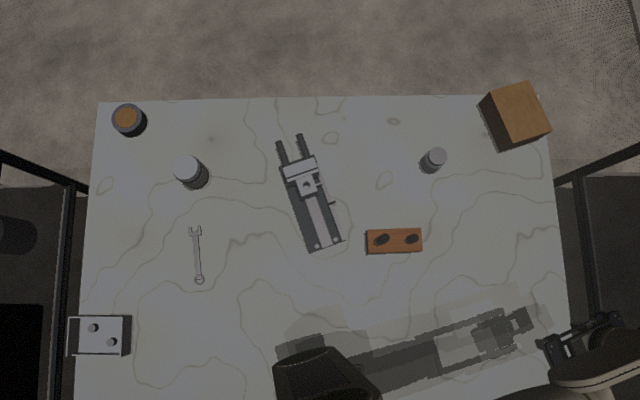

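The scene view shows the clamp around (335,225), and the block at (228,186) with the taller bar at (242,165). In the top view the socket is at about (307,184) and the block at (394,241), with the taller bar on the left at about (380,240). I'll zoom in next.

Run:
```python
import cv2,pickle,numpy as np
def crop(n,r,o,s):
    f=pickle.load(open(f"{n}0.pkl","rb"))["img"]
    x0,y0,x1,y1=r
    c=cv2.resize(f[y0:y1,x0:x1],None,fx=s,fy=s,interpolation=cv2.INTER_CUBIC)
    c=np.clip(c.astype(float)*1.5,0,255).astype(np.uint8)
    cv2.imwrite(f"pics/{o}.png",c[:,:,::-1])
crop("scene",(180,140,400,305),"sz0",3.6)
crop("top",(265,125,435,260),"tz0",4.4)
```

```text
(no output)
```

View pics/sz0.png

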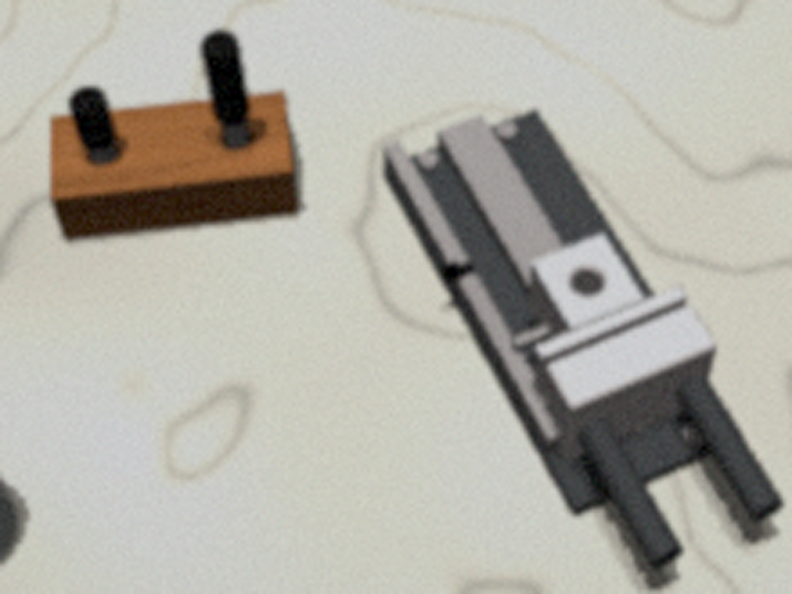

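View pics/tz0.png

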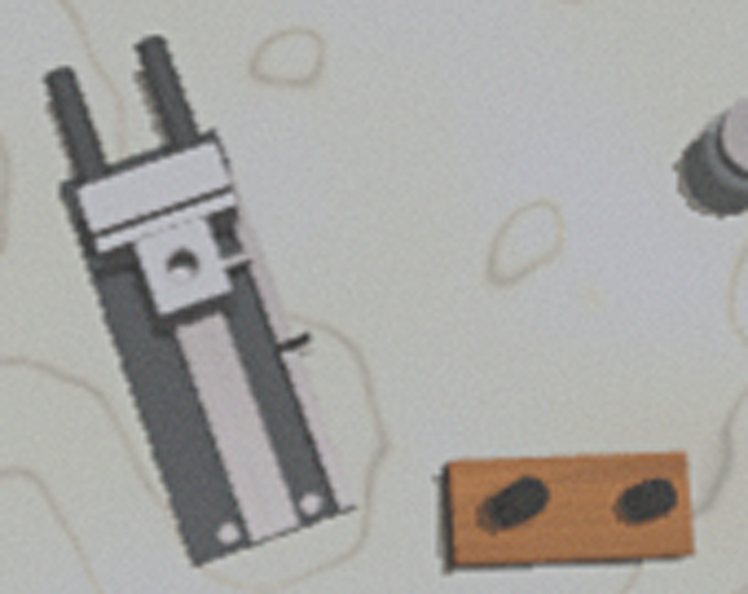

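Scene zoom: the socket is at (587,281), the marker at (457,268) and the pointer tip at (517,340). Top zoom: the socket is at (182,263), the marker at (293,345) and the pointer tip at (250,259). The long bar is the one nearer the clamp. Next I'll do the ray geometry.

```bash
cat > h.py <<'E'
import cv2,pickle,numpy as np
def ray(f,px):
    p=cv2.undistortPoints(np.array(px,float).reshape(1,1,2),f["K"],np.array(f["distortion"]))[0,0]
    E=f["extrinsics"]; d=E[:3,:3]@np.array([p[0],-p[1],-1]); return E[:3,3],d/np.linalg.norm(d)
def onplane(f,px,z):
    o,d=ray(f,px); return o+d*(z-o[2])/d[2]
def tri(f1,p1,f2,p2):
    A=np.zeros((3,3));b=np.zeros(3);L=[ray(f1,p1),ray(f2,p2)]
    for o,d in L:
        P=np.eye(3)-np.outer(d,d);A+=P;b+=P@o
    x=np.linalg.solve(A,b); return x,[np.linalg.norm((np.eye(3)-np.outer(d,d))@(x-o)) for o,d in L]
def proj(f,X):
    E=np.linalg.inv(f["extrinsics"]);c=E[:3,:3]@np.array(X,float)+E[:3,3];c=np.array([c[0],-c[1],-c[2]])
    return cv2.projectPoints(c.reshape(1,1,3),np.zeros(3),np.zeros(3),f["K"],np.array(f["distortion"]))[0].ravel()
def unz(u,v,x0,y0,s): return ((u+.5)/s-.5+x0,(v+.5)/s-.5+y0)
E
python3 - <<'E'
from h import *
np.set_printoptions(precision=4,suppress=True)
S=pickle.load(open("scene0.pkl","rb"));T=pickle.load(open("top0.pkl","rb"))
s=lambda u,v:unz(u,v,180,140,3.6); t=lambda u,v:unz(u,v,265,125,4.4)
# dark-weighted centroid of socket hole
def cen(f,p,r=6):
    g=f["img"].mean(2);x,y=map(round,map(float,p));w=g[y-r:y+r+1,x-r:x+r+1];print(np.round(w).astype(int) if 0 else '',end='')
    hi=np.percentile(w,70);k=np.clip(hi*0.85-w,0,None)
    yy,xx=np.mgrid[y-r:y+r+1,x-r:x+r+1];m=(xx-x)**2+(yy-y)**2<=r*r;k=k*m
    return (k*xx).sum()/k.sum(),(k*yy).sum()/k.sum()
a=s(587,281);b=t(182,263);ca=cen(S,a);cb=cen(T,b,5)
print("socket",a,ca,b,cb); print(onplane(S,a,.083),onplane(S,ca,.083),onplane(T,b,.083),onplane(T,cb,.083),tri(S,a,T,b))
for n,a,b,z in (("mark",(457,270),(293,345),.045),("ptr",(517,342),(250,259),.045),
  ):
    print(n,onplane(S,s(*a),z),onplane(T,t(*b),z),tri(S,s(*a),T,t(*b)))
# rail edges/base corners (z=.012)
print("block corners top z=.05")
for p in ((52,118),(284,93),(297,182),(55,197)): print(onplane(S,s(*p),.05))
for p in ((447,461),(686,453),(692,555),(452,566)): print("T",onplane(T,t(*p),.05))
print("clamp base")
for p in ((195,566),(352,508),(62,186),(215,132)): print("T",onplane(T,t(*p),.012))
for p in ((385,160),(537,112),(577,512)): print("S",onplane(S,s(*p),.012))
print("fixed jaw top T")
for p in ((80,185),(218,140),(236,203),(97,249)): print(onplane(T,t(*p),.083))
# bar tops: long z=.145
print("long top",onplane(S,s(220,40),.145),onplane(T,t(532,490),.145), tri(S,s(220,40),T,t(532,490)))
print("short top",onplane(S,s(90,97),.105),onplane(T,t(657,494),.105))
E
```

```text
socket (342.69444444444446, 217.69444444444446) (np.float64(342.63445020058566), np.float64(217.8706856842537)) (305.97727272727275, 184.38636363636363) (np.float64(306.1111599297012), np.float64(183.64748096074987))
[0.6272 0.0448 0.083 ] [0.6276 0.0446 0.083 ] [0.6275 0.0467 0.083 ] [0.6297 0.0462 0.083 ] (array([0.6273, 0.0457, 0.0831]), [np.float64(0.0009264576121286366), np.float64(0.000926457612128644)])
mark [ 0.5844 -0.031   0.045 ] [ 0.5778 -0.0272  0.045 ] (array([ 0.5792, -0.029 ,  0.0367]), [np.float64(0.0015119409732545267), np.float64(0.0015119409732545456)])
ptr [0.6424 0.0001 0.045 ] [0.6386 0.0008 0.045 ] (array([0.6397, 0.0006, 0.0404]), [np.float64(9.965495769552384e-05), np.float64(9.965495769554544e-05)])
block corners top z=.05
[ 0.4315 -0.2905  0.05  ]
[ 0.429  -0.1327  0.05  ]
[ 0.5058 -0.1283  0.05  ]
[ 0.4986 -0.2871  0.05  ]
T [ 0.4957 -0.1281  0.05  ]
T [ 0.4976 -0.2896  0.05  ]
T [ 0.4292 -0.289   0.05  ]
T [ 0.4257 -0.1284  0.05  ]
clamp base
T [0.4315 0.0426 0.012 ]
T [ 0.469  -0.0661  0.012 ]
T [0.703  0.1334 0.012 ]
T [0.741  0.0234 0.012 ]
S [ 0.4659 -0.0683  0.012 ]
S [0.4365 0.0422 0.012 ]
S [0.7466 0.0235 0.012 ]
fixed jaw top T
[0.6827 0.1144 0.083 ]
[0.7123 0.0212 0.083 ]
[0.6681 0.0099 0.083 ]
[0.6382 0.1031 0.083 ]
long top [ 0.4599 -0.1656  0.145 ] [ 0.4654 -0.1671  0.145 ] (array([ 0.4649, -0.1656,  0.1508]), [np.float64(0.0005023488901616808), np.float64(0.0005023488901616816)])
short top [ 0.4626 -0.2543  0.105 ] [ 0.4651 -0.2542  0.105 ]
```

```bash
cat >> h.py <<'E'
from scipy.spatial.transform import Rotation as Ro
YAW=0.32
def down(yaw):
    c,s=np.cos(yaw),np.sin(yaw)
    return Ro.from_matrix(np.array([[-s,c,0],[c,s,0],[0,0,-1.]]).T @ np.eye(3) if 0 else np.column_stack([[-s,c,0],[c,s,0],[0,0,-1.]])).as_rotvec()
def snap(tag):
    from cell import grab_frame
    o={}
    for n in ("scene","top"):
        f=grab_frame(n);pickle.dump(f,open(f"{n}{tag}.pkl","wb"));o[n]=f
    return o
def crop(f,r,name,s,g=1.5):
    x0,y0,x1,y1=r
    c=cv2.resize(f["img"][y0:y1,x0:x1],None,fx=s,fy=s,interpolation=cv2.INTER_CUBIC)
    cv2.imwrite(f"pics/{name}.png",np.clip(c*float(g),0,255).astype(np.uint8)[:,:,::-1])
E
python3 - <<'E'
from h import *
from cell import robot,eoat,solve_ik
np.set_printoptions(precision=3,suppress=True)
b=np.array([.4635,-.165]); k=np.array([.628,.0456])
for y in (YAW,YAW-np.pi):
    for p in ([*b,.25],[*b,.091],[*k,.25],[*k,.117],[*(k-.07*np.array([np.cos(YAW),np.sin(YAW)])),.117]):
        print(y,solve_ik(np.array(p),down(y)))
robot.reach(np.array([*b,.25]),down(YAW))
print(robot.get_tool_pos(),robot.get_q(),robot.get_time_s())
f=snap(1); crop(f["scene"],(140,60,400,255),"s1",3); crop(f["top"],(265,125,465,275),"t1",4)
E
```

```text
0.32 [-0.446 -0.182  1.694 -0.     1.63  -0.766]
0.32 [-0.446 -0.09   1.903 -0.     1.329 -0.766]
0.32 [-0.009  0.195  1.315 -0.     1.631 -0.329]
0.32 [-0.009  0.255  1.489 -0.     1.398 -0.329]
0.32 [-0.049  0.077  1.687 -0.     1.377 -0.369]
-2.8215926535897933 [-0.446 -0.182  1.694 -0.     1.63   2.375]
-2.8215926535897933 [-0.446 -0.09   1.903 -0.     1.329  2.375]
-2.8215926535897933 None
-2.8215926535897933 None
-2.8215926535897933 None
[ 0.463 -0.166  0.25 ] [-0.448 -0.181  1.694 -0.     1.63  -0.766] 1.8417
```

View pics/s1.png

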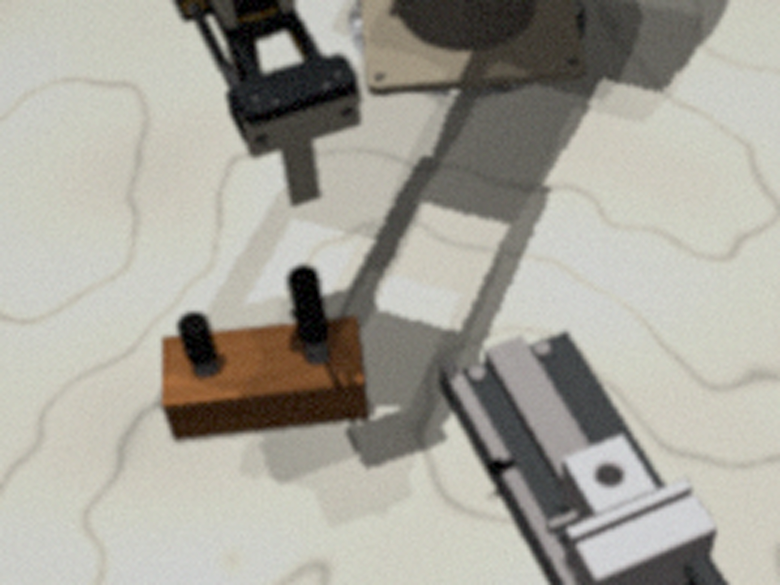

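View pics/t1.png

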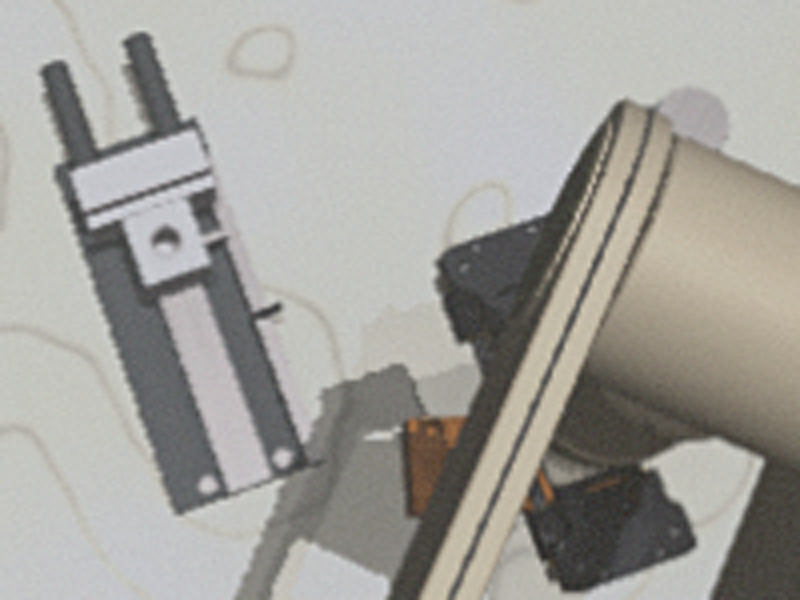

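The scene view shows the open gripper straight above the long bar: finger tip at zoomed (305,198), bar top at (303,275). The top view is blocked by the arm. I'll descend and grip.

Run:
```python
from h import *
from cell import robot,eoat
np.set_printoptions(precision=4,suppress=True)
print(robot.move_straight(np.array([.4635,-.165,.091]),rate=.12,until_force=10),robot.get_tool_pos())
eoat.command_gripper(0.0)
print(robot.get_width()*93,robot.get_contact_force(),robot.get_tool_pos())
f=snap(2); crop(f["scene"],(180,80,320,220),"s2",4)
print(robot.move_straight(np.array([.4635,-.165,.150]),rate=.08))
f=snap(3); crop(f["scene"],(180,80,320,220),"s3",4)
print(robot.get_width()*93,robot.get_contact_force(),robot.get_tool_pos(),robot.get_time_s())
```

```text
False [ 0.4641 -0.1653  0.0919]
24.88302865867707 [-0.0707 -0.3579  0.3582] [ 0.4633 -0.1651  0.091 ]
False
24.475031782772714 [-1.1848  0.2033 -1.9037] [ 0.463  -0.1648  0.1492] 5.5833
```

View pics/s2.png

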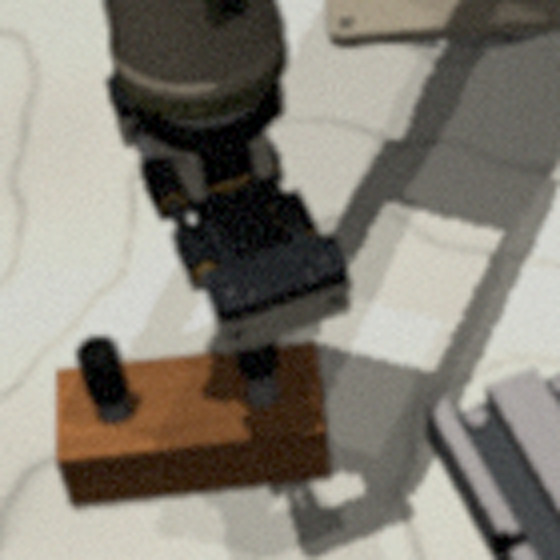

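View pics/s3.png

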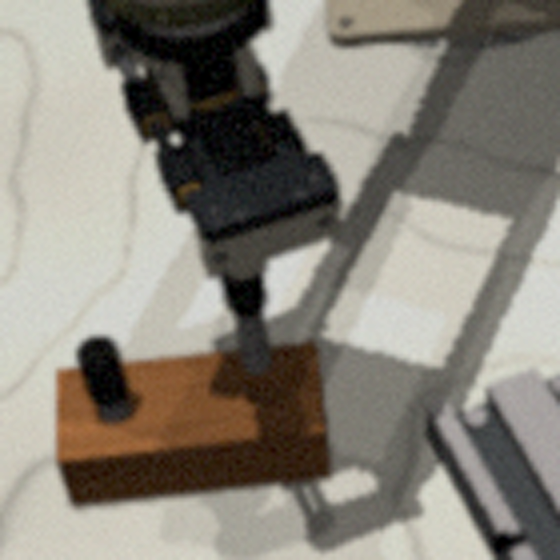

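The bar is gripped and rising: the grip–shank step is at zoomed (245,310) and the shank end at about (258,370). Next I'll carry it to above the socket and look there.

Run:
```python
from h import *
from cell import robot,eoat
np.set_printoptions(precision=4,suppress=True)
robot.move_straight(np.array([.4635,-.165,.205]),rate=.15)
f=snap(4); crop(f["scene"],(180,60,320,200),"s4",4)
robot.move_straight(np.array([.628,.0456,.205]),rate=.15)
robot.move_straight(np.array([.628,.0456,.178]),rate=.08)
robot.dwell(.3)
f=snap(5); crop(f["scene"],(270,110,410,250),"s5",5); crop(f["top"],(250,100,400,260),"t5",3.5)
print(robot.get_width()*93,robot.get_contact_force(),robot.get_tool_pos(),robot.get_ee_rot(),robot.get_time_s())
print(proj(f["scene"],[.628,.0456,.102]),proj(f["scene"],[.628,.0456,.083]))
```

```text
24.582820852836193 [ 0.1147 -0.3024 -4.1705] [0.6282 0.0456 0.1784] [1.8388 2.5466 0.0005] 9.0167
[343.5192 213.203 ] [343.098  217.9744]
```

View pics/s5.png

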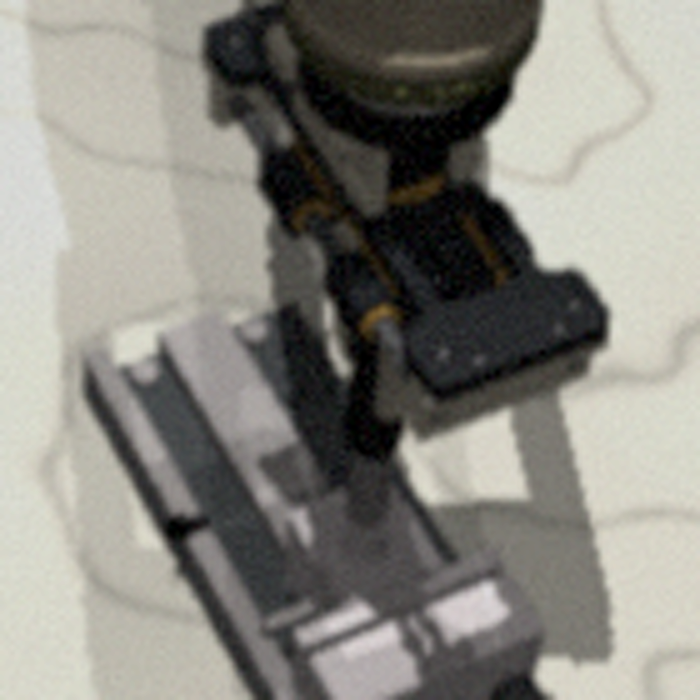

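View pics/t5.png

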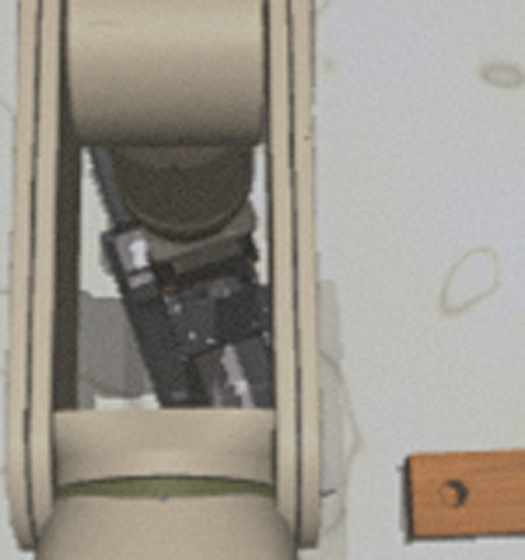

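View pics/s4.png

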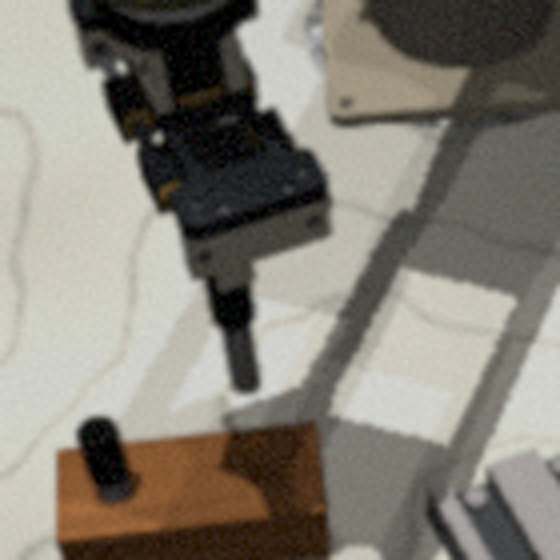

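In the scene view the shank end is at about zoomed (370,520) over the shaded jaw top, which matches the projection of where I want it. I'll check the bar tip numerically and with more contrast.

Run:
```python
from h import *
np.set_printoptions(precision=2,suppress=True)
f4=pickle.load(open("scene4.pkl","rb"));f5=pickle.load(open("scene5.pkl","rb"))
def z(p,x0,y0,s): return ((p[0]-x0+.5)*s-.5,(p[1]-y0+.5)*s-.5)
print("s4 exp tip",z(proj(f4,[.463,-.165,.129]),180,60,4),"step",z(proj(f4,[.463,-.165,.189]),180,60,4))
for zz in (.102,.162): print("s5 exp",z(proj(f5,[.628,.0456,zz]),270,110,5))
c=f5["img"][180:240,310:380].astype(float); c=np.clip((c-20)*2.6,0,255).astype(np.uint8)
cv2.imwrite("pics/s5b.png",cv2.resize(c,None,fx=10,fy=10,interpolation=cv2.INTER_CUBIC)[:,:,::-1])
for zz in (.102,.083,.162): print("s5b exp",z(proj(f5,[.628,.0456,zz]),310,180,10))
```

```text
s4 exp tip (np.float64(249.25311989998897), np.float64(386.93246871675694)) step (np.float64(235.86767646237627), np.float64(315.7117732950883))
s5 exp (np.float64(369.59582341499197), np.float64(518.0151772463361))
s5 exp (np.float64(376.6671392531718), np.float64(437.7784225993879))
s5b exp (np.float64(339.69164682998394), np.float64(336.5303544926722))
s5b exp (np.float64(335.4798219609644), np.float64(384.2438445328055))
s5b exp (np.float64(353.8342785063436), np.float64(176.05684519877582))
```

View pics/s5b.png

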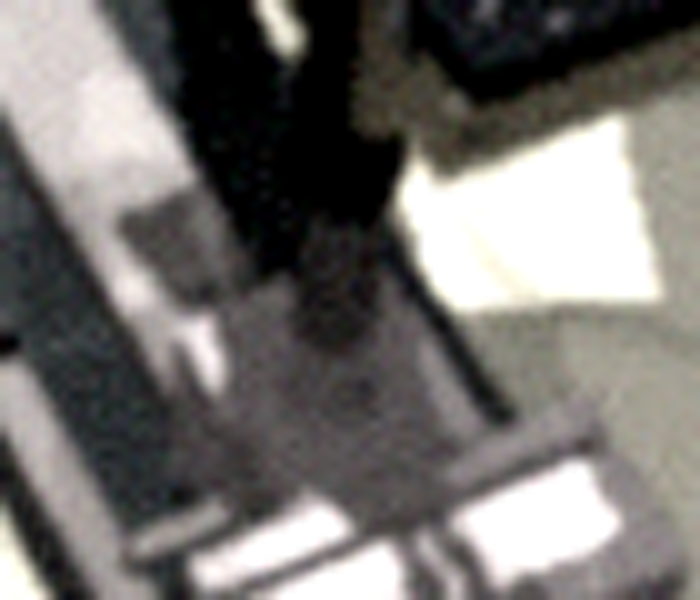

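Run:
```python
from h import *
f0=pickle.load(open("scene0.pkl","rb"))
c=f0["img"][180:240,310:380].astype(float); c=np.clip(c*1.5,0,255).astype(np.uint8)
cv2.imwrite("pics/s0b.png",cv2.resize(c,None,fx=10,fy=10,interpolation=cv2.INTER_CUBIC)[:,:,::-1])
f0=pickle.load(open("top0.pkl","rb"))
c=f0["img"][160:215,280:345].astype(float); c=np.clip(c*1.5,0,255).astype(np.uint8)
cv2.imwrite("pics/t0b.png",cv2.resize(c,None,fx=10,fy=10,interpolation=cv2.INTER_CUBIC)[:,:,::-1])
```

```text
(no output)
```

View pics/s0b.png

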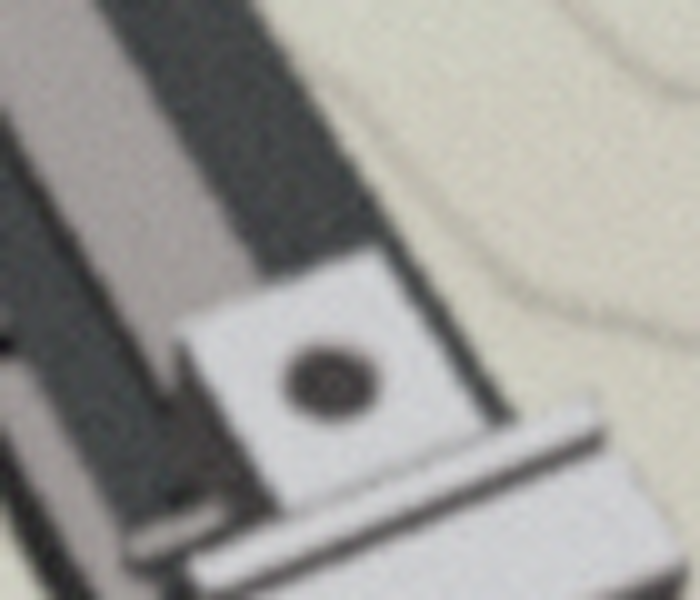

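View pics/t0b.png

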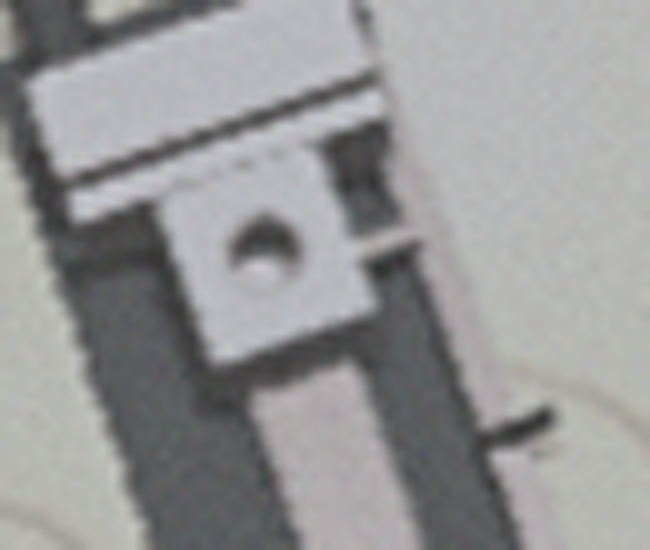

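The socket centre is at zoomed (331,383) in the scene view and (265,247) in the top view, which gives about (0.6276, 0.0455). The bar tip is within about 1 mm of that, so I'll insert with force monitoring.

Run:
```python
from h import *
from cell import robot,eoat
np.set_printoptions(precision=4,suppress=True)
k=[.6277,.0451]
print(robot.move_straight(np.array([*k,.150]),rate=.05,until_force=12),robot.get_tool_pos(),robot.get_contact_force())
r=robot.move_straight(np.array([*k,.114]),rate=.03,until_force=15)
print(r,robot.get_tool_pos(),robot.get_contact_force(),robot.get_ft_torque(),robot.get_width()*93)
f=snap(6); crop(f["scene"],(270,110,410,250),"s6",5)
print(robot.get_time_s())
```

```text
False [0.6276 0.0451 0.1499] [-0.5826  0.5533 -3.8567]
True [0.6277 0.0452 0.1169] [-2.0141  0.1775  5.2845] [0.0109 0.3846 0.0053] 24.48864949967159
10.8667
```

View pics/s6.png

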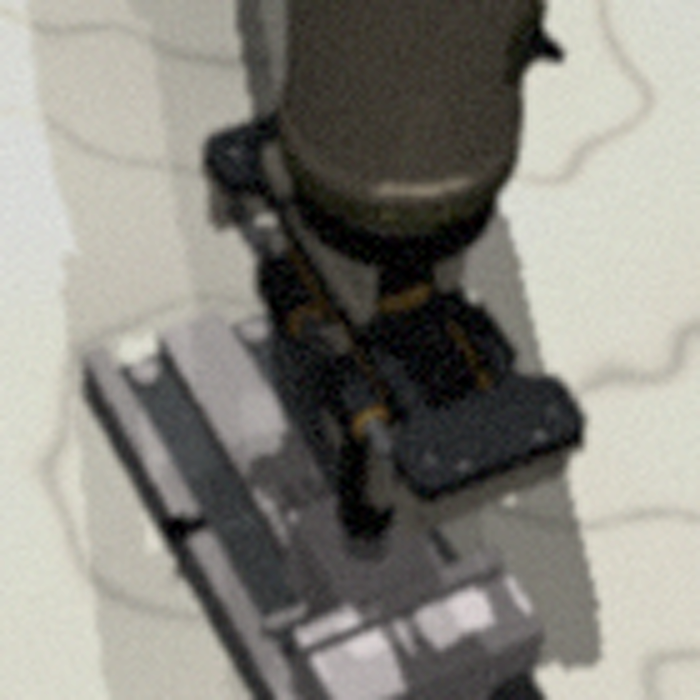

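The bar bottomed at TCP z = 0.1169, which is the predicted full depth (0.117), and the jaw is still shut with the pointer at (285,615). Now I'll pull partway along the clamp's -x.

Run:
```python
from h import *
from cell import robot,eoat
np.set_printoptions(precision=4,suppress=True)
p=np.array(robot.get_tool_pos()); d=np.array([np.cos(YAW),np.sin(YAW),0])
q=p-.05*d; q[2]=.1165
robot.move_straight(q,rate=.04)
robot.dwell(.3)
print(robot.get_tool_pos(),robot.get_contact_force(),robot.get_ft_torque(),robot.get_width()*93,robot.get_ee_rot())
f=snap(7); crop(f["scene"],(270,130,410,270),"s7",5); crop(f["top"],(250,130,400,260),"t7",5)
print(robot.get_time_s())
```

```text
[0.5822 0.0301 0.1171] [ 7.2254  3.7879 -2.4151] [ 0.7839 -1.8998  0.0004] 24.50265906728296 [1.8384 2.5467 0.0035]
12.6417
```

View pics/s7.png

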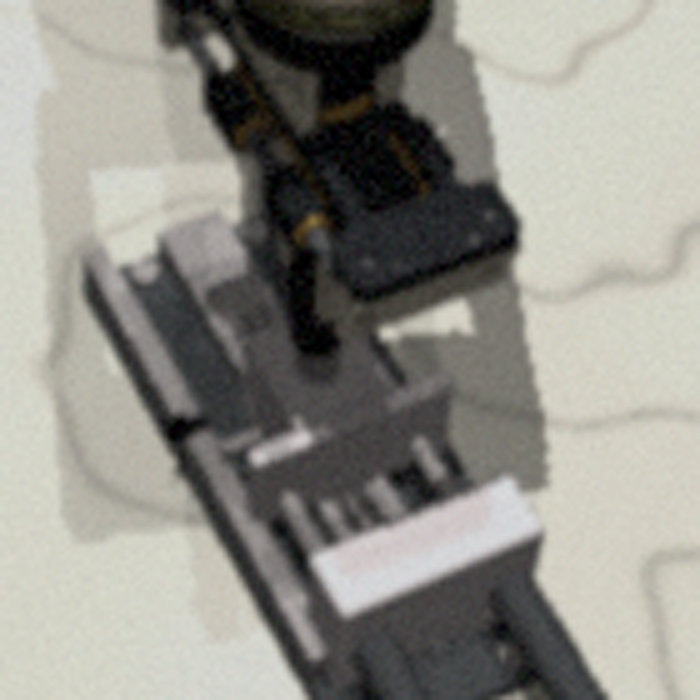

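View pics/t7.png

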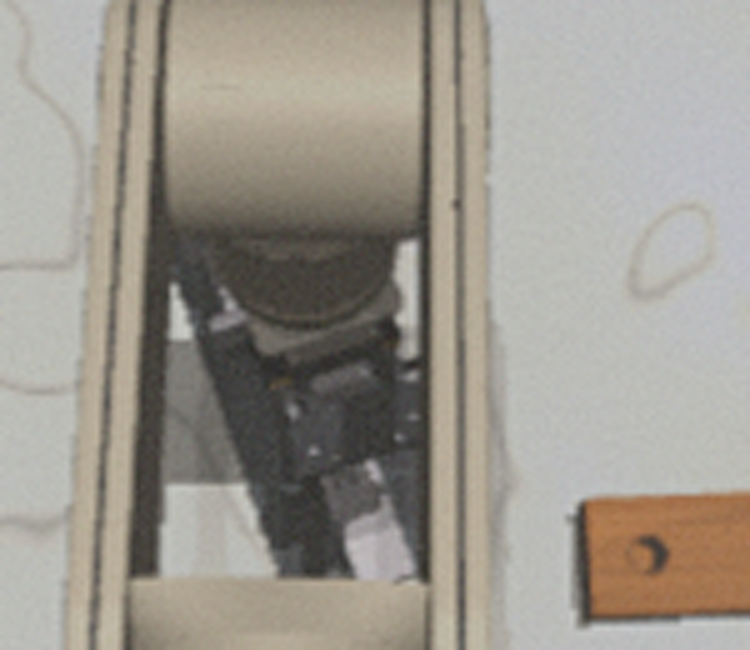

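The pointer is now at about zoomed (235,443), just short of the marker at (183,428). The top view is blocked by the arm, so I'll zoom into the scene view.

Run:
```python
from h import *
for i in (0,7):
    f0=pickle.load(open(f"scene{i}.pkl","rb"))
    c=f0["img"][195:255,295:365].astype(float); c=np.clip((c-15)*(1.6 if i==0 else 2),0,255).astype(np.uint8)
    cv2.imwrite(f"pics/m{i}.png",cv2.resize(c,None,fx=10,fy=10,interpolation=cv2.INTER_CUBIC)[:,:,::-1])
```

```text
(no output)
```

View pics/m0.png

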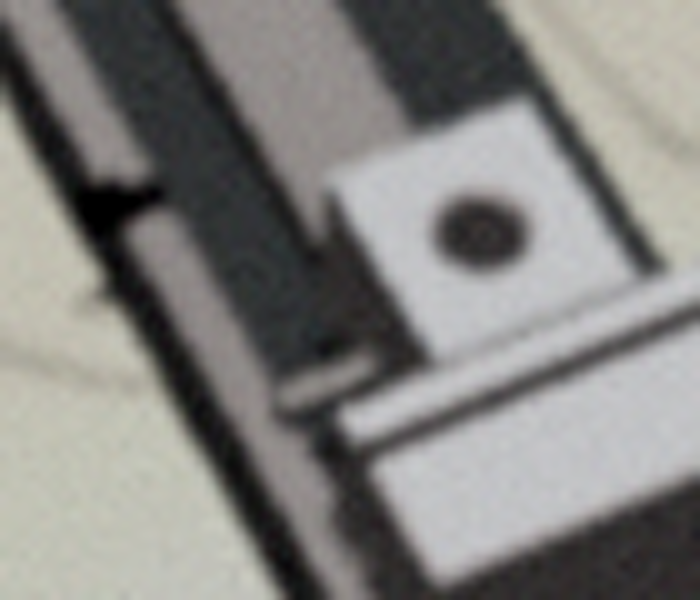

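View pics/m7.png

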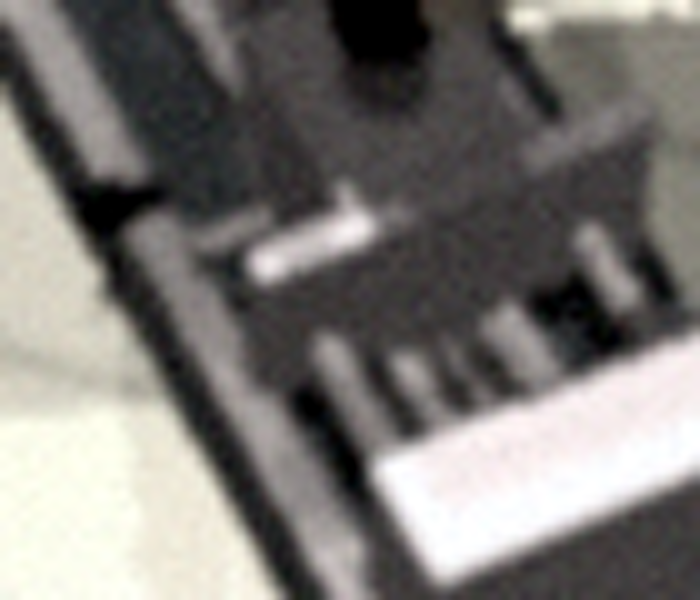

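Run:
```python
from h import *
np.set_printoptions(precision=1,suppress=True,linewidth=160)
S=pickle.load(open("scene0.pkl","rb"));T=pickle.load(open("top0.pkl","rb"))
print("S rows 209-224 cols 298-314");print(S["img"][209:226,298:315].mean(2).round().astype(int))
print("T rows 196-208 cols 324-340");print(T["img"][196:210,324:341].mean(2).round().astype(int))
sk=np.array([.6276,.0456]);c,s=np.cos(YAW),np.sin(YAW);R=np.array([[c,s],[-s,c]])
# base corners -> yaw & check, printed in clamp frame rel. socket (mm)
def rel(f,px,z): return R@(onplane(f,px,z)[:2]-sk)*1e3
m=lambda u,v:unz(u,v,295,195,10); t=lambda u,v:unz(u,v,280,160,10)
for n,q in (("L",(85,200)),("ctr",(120,200)),("R",(160,190))):
    print("S",n,rel(S,m(*q),.045),rel(S,m(*q),.035))
for n,q in (("L",(490,440)),("ctr",(520,427)),("R",(550,412))):
    print("T",n,rel(T,t(*q),.045),rel(T,t(*q),.035))
print("ptr S tip",rel(S,m(282,392),.045),"T tip",rel(T,t(425,237),.045), "jaw corner S0",rel(S,m(345,425),.083))
S7=pickle.load(open("scene7.pkl","rb"))
print("S7 ptr",rel(S7,m(200,240),.045),"jaw corner",rel(S7,m(250,262),.083))
print("expect ptr px", [(np.array(proj(S,[*(sk+R.T@np.array([x,-.049])),.045]))-[295,195]+.5)*10 for x in (-.003,0,.003)],
 [(np.array(proj(T,[*(sk+R.T@np.array([x,-.049])),.045]))-[280,160]+.5)*10 for x in (-.003,0,.003)])
```

```text
S rows 209-224 cols 298-314
[[ 56  30  29  34  64  91 104 105 104  97  77  58  46  47  48  44  48]
 [ 77  37  30  36  45  80 101 106 101 100  88  70  53  45  46  47  48]
 [ 99  62  36  31  39  62  93  98  97 103  98  82  58  49  48  48  47]
 [116  86  47  32  31  46  74  78  79  87  87  71  53  44  47  48  48]
 [129 108  68  36  27  29  43  41  39  56  58  43  35  40  45  48  46]
 [131 120  87  48  24  15  10   3  10  21  21  22  17  34  46  47  47]
 [132 129 111  70  31  14   1   1   2  10   8  28  42  49  51  46  50]
 [132 135 125  90  50  11   3   3   2  23  40  63  78  81  70  55  48]
 [132 132 133 113  70  33  11  12  21  44  72  94  97  96  86  70  54]
 [132 131 132 125  98  53  23  21  27  55  87 101 102 103  96  79  57]
 [132 133 131 132 115  78  44  29  29  48  80  96 100 102  98  87  71]
 [132 132 131 134 128 105  64  30  26  37  63  88 100 103 100  97  85]
 [132 132 133 133 131 123  96  48  21  29  46  75  94  98 101 103  95]
 [131 132 131 133 132 131 111  69  30  28  35  62  83 100 101 102 100]
 [130 130 134 131 133 125 111  70  34  27  31  39  64  92  99 100 101]
 [132 1
[... 926 characters left out ...]
2 120 121 121 122]
 [ 65  62  64  60  50  70 105 117 116 117 120 121 121 123 121 122 120]
 [ 61  64  65  63  51  45  96 114 116 115 117 120 123 122 121 119 123]
 [ 60  63  64  64  63  51  71 107 117 115 114 116 120 119 121 120 120]]
S L [-68.8 -66.4] [-74.9 -63.8]
S ctr [-65.3 -59.1] [-71.4 -56.4]
S R [-63.9 -49.6] [-69.9 -46.8]
T L [-69.  -45.3] [-67.3 -46.3]
T ctr [-68.3 -55.2] [-66.6 -56.2]
T R [-67.  -65.2] [-65.3 -66.3]
ptr S tip [ -2.8 -47.9] T tip [ -3.6 -48. ] jaw corner S0 [ 30.9 -49.7]
S7 ptr [-47.5 -47.1] jaw corner [-15.3 -50.2]
expect ptr px [array([277.5, 393.7]), array([283.4, 404.1]), array([289.2, 414.5])] [array([428. , 234.5]), array([424.7, 225.5]), array([421.3, 216.4])]
```

By measurement the jaw is open about 45 mm and the marker is roughly 18 mm further on. I'll pull most of that distance, then compare the pointer and marker at the same height in the scene image.

Run:
```python
from h import *
from cell import robot,eoat
np.set_printoptions(precision=4,suppress=True)
d=np.array([np.cos(YAW),np.sin(YAW),0])
p=np.array([.6277,.0452,.1165])-.0665*d   # commanded (lag ~2 mm under load)
robot.move_straight(p,rate=.04); robot.dwell(.3)
q=np.array(robot.get_tool_pos());print(q,(np.array([.6277,.0452])-q[:2])@d[:2],robot.get_contact_force(),robot.get_width()*93)
f=snap(8); print(robot.get_time_s())
c=f["scene"]["img"][185:245,285:355].astype(float); c=np.clip((c-10)*2.2,0,255).astype(np.uint8)
cv2.imwrite("pics/m8.png",cv2.resize(c,None,fx=10,fy=10,interpolation=cv2.INTER_CUBIC)[:,:,::-1])
```

```text
[0.5669 0.025  0.1172] 0.06412392196369826 [ 9.296   4.1679 -3.7726] 24.26369563514115
13.6
```

View pics/m8.png

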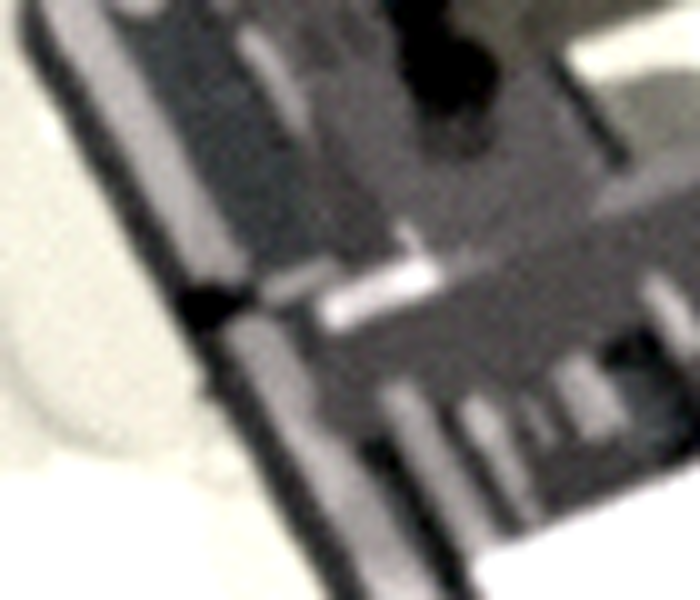

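The pointer band runs (340,268)–(262,300), and extended it passes just below the black marker at (212,303), so a few mm are left. I'll take intensity profiles along clamp x to measure this below a pixel.

```bash
cat > prof.py <<'E'
from h import *
from scipy.ndimage import map_coordinates
sk=np.array([.6276,.0456])
def prof(f,y,xs,z=.045,yaw=YAW):
    c,s=np.cos(yaw),np.sin(yaw);R=np.array([[c,-s],[s,c]])
    P=np.array([proj(f,[*(sk+R@np.array([x,y])),z]) for x in xs])
    return map_coordinates(f["img"].mean(2),[P[:,1],P[:,0]],order=1)
E
python3 - <<'E'
from prof import *
np.set_printoptions(linewidth=220)
S8=pickle.load(open("scene8.pkl","rb"));T0=pickle.load(open("top0.pkl","rb"));S0=pickle.load(open("scene0.pkl","rb"))
xs=np.arange(-.082,-.050,.001);print("x   ",(xs*1e3).round().astype(int))
for y in np.arange(-66,-30,2): print("S8",y,prof(S8,y/1e3,xs).round().astype(int))
for y in np.arange(-68,-42,2): print("T0",y,prof(T0,y/1e3,xs).round().astype(int))
xs=np.arange(-.012,.012,.001);print("x   ",(xs*1e3).round().astype(int))
for y in np.arange(-52,-32,2): print("T0",y,prof(T0,y/1e3,xs).round().astype(int))
for y in np.arange(-52,-32,2): print("S0",y,prof(S0,y/1e3,xs).round().astype(int))
E
```

```text
x    [-82 -81 -80 -79 -78 -77 -76 -75 -74 -73 -72 -71 -70 -69 -68 -67 -66 -65 -64 -63 -62 -61 -60 -59 -58 -57 -56 -55 -54 -53 -52 -51]
S8 -66 [32 32 33 33 32 32 31 30 29 26 23 18 12  8  5  3  3  3  2  4  6  8 14 19 25 25 25 25 24 24 25 26]
S8 -64 [42 42 40 39 40 39 37 34 32 31 27 20 12  4  3  3  3  4  4  5  6  8 12 18 24 31 33 35 37 38 38 38]
S8 -62 [62 63 63 62 60 58 56 55 53 48 39 30 20 11  5  5  5  5  4  3  2 10 18 27 36 44 51 53 55 57 57 56]
S8 -60 [81 79 78 77 76 75 73 69 65 58 48 37 28 19 11  6  7  6  5  6 10 16 27 39 49 57 66 71 71 72 73 73]
S8 -58 [83 83 82 82 81 81 80 75 70 65 56 46 37 30 24 18 13 10  6  7 15 24 35 46 58 67 72 77 79 80 80 80]
S8 -56 [81 81 82 83 83 81 79 76 73 70 67 61 54 46 38 31 25 20 16 13 18 29 39 50 61 70 76 78 79 80 80 80]
S8 -54 [82 83 85 84 82 81 80 78 77 75 72 70 63 55 47 39 31 24 21 22 25 31 40 49 58 66 73 77 78 80 81 80]
S8 -52 [77 77 78 80 79 77 77 76 75 75 71 67 63 55 46 38 34 31 29 31 33 36 43 49 54 60 65 69 72 74 77 79]
S8 -50 [64 63 63 63 63 64 66 68 66 64 61 57 54 51 46 42 41 43 46 50 53 54 53 53 52 50 51 55 58 61 62 62]
S8 -48 [47 46 47 49 
[... 4136 characters left out ...]
 65 65 68 74 79 85 90 88 84 79 71 60 53 54 53 56 61 65 67 66]
S0 -46 [53 53 52 53 55 57 64 72 82 88 93 96 92 85 75 63 53 47 47 47 50 51 51 49]
S0 -44 [48 47 46 44 49 55 61 71 82 91 94 96 93 83 73 63 54 45 41 44 46 46 44 41]
S0 -42 [47 46 46 47 48 55 64 74 84 92 98 96 93 87 77 65 54 49 46 46 50 53 53 50]
S0 -40 [47 45 44 46 48 52 63 73 84 91 96 98 92 85 76 64 54 51 56 62 67 74 79 80]
S0 -38 [ 43  42  42  43  47  52  58  69  80  89  92  94  93  84  75  66  60  61  70  84 100 109 110 114]
S0 -36 [ 40  37  38  38  39  45  53  63  75  86  95  95  94  88  78  67  64  73  84  96 108 121 129 130]
S0 -34 [ 39  35  31  31  34  40  51  63  74  85  94  98  94  89  79  69  62  65  79  95 108 119 128 132]
```

```bash
cat > step.py <<'E'
import sys
from prof import *
from cell import robot
np.set_printoptions(precision=4,suppress=True,linewidth=220)
def go(L,tag,r=.03):
    d=np.array([np.cos(YAW),np.sin(YAW),0])
    robot.move_straight(np.array([.6277,.0452,.1165])-L*d,rate=r); robot.dwell(.4)
    q=np.array(robot.get_tool_pos());F=np.array(robot.get_contact_force())
    print(q,"disp",(np.array([.6277,.0452])-q[:2])@d[:2],"F",F,"Fx",F@d,robot.get_width()*93,robot.get_time_s())
    f=snap(tag)["scene"]
    c=f["img"][190:230,280:340].astype(float); c=np.clip((c-5)*2.2,0,255).astype(np.uint8)
    cv2.imwrite(f"pics/m{tag}.png",cv2.resize(c,None,fx=13,fy=13,interpolation=cv2.INTER_CUBIC)[:,:,::-1])
    xs=np.arange(-.084,-.052,.001);print("x   ",(xs*1e3).round().astype(int))
    for y in np.arange(-66,-34,2): print("S",y,prof(f,y/1e3,xs).round().astype(int))
go(float(sys.argv[1]),sys.argv[2])
E
python3 step.py .0710 9
```

```text
[0.5627 0.0236 0.1173] disp 0.06849878447286506 F [ 9.289   3.5961 -2.8919] Fx 9.948666307094665 25.218262100686285 14.3
x    [-84 -83 -82 -81 -80 -79 -78 -77 -76 -75 -74 -73 -72 -71 -70 -69 -68 -67 -66 -65 -64 -63 -62 -61 -60 -59 -58 -57 -56 -55 -54 -53 -52]
S -66 [32 32 31 30 30 31 33 34 34 32 30 27 25 21 18 15 13 11  9  8  7  8  9 10 14 17 22 25 28 30 32 32 32]
S -64 [40 40 39 38 38 39 41 42 42 40 37 33 28 20 11  3  4  5  5  4  2  1  4  9 14 19 24 30 34 37 40 39 38]
S -62 [58 57 56 56 58 59 59 58 56 55 52 45 36 27 19 14 11  9  6  5  3  2  2 11 20 28 35 42 48 52 55 57 57]
S -60 [73 73 73 73 73 73 73 73 70 66 62 54 44 34 27 21 14  9  8  6  5  7 11 19 28 39 49 56 64 70 71 71 71]
S -58 [80 81 81 81 80 80 80 79 78 74 68 62 54 46 39 33 24 14  8  6  6  9 17 25 34 46 57 66 72 77 81 80 80]
S -56 [82 82 82 81 82 82 82 81 79 77 73 69 65 60 55 49 39 28 19 15 16 15 20 29 41 52 62 70 77 80 82 83 83]
S -54 [82 81 81 81 82 82 82 82 80 80 80 76 71 67 61 54 47 38 27 17 13 15 19 28 39 50 60 69 75 78 78 78 79]
S -52 [79 77 77 77 77 78 78 77 77 76 76 76 71 67 62 56 48 42 36 30 25 26 29 31 37 46 54 61 
[... 237 characters left out ...]
38 39 39 39 39 39 39 40 40 40 41 44 49 55 62 68 74 80 78 76 75 65 54 44 40 39 39 40 41 41 40 37 36]
S -44 [40 38 38 37 36 34 34 35 36 37 39 42 46 54 63 71 76 79 82 76 70 62 53 45 38 37 37 37 39 40 40 39 39]
S -42 [37 37 37 37 37 36 36 36 36 37 40 44 49 54 61 68 73 75 77 76 68 61 53 47 45 45 48 49 49 52 54 53 52]
S -40 [35 36 36 36 36 35 34 33 33 36 39 42 46 51 58 65 71 75 74 71 68 63 59 56 58 66 76 80 84 87 84 79 75]
S -38 [ 36  36  36  36  35  33  32  33  35  37  39  41  45  52  60  66  70  73  75  72  69  67  69  74  83  93 102 111 111 112 113 106  94]
S -36 [ 39  39  39  38  36  34  32  34  36  37  39  42  45  51  58  65  71  73  75  76  74  73  75  84  95 107 116 122 125 121 118 114 101]
```

View pics/m9.png

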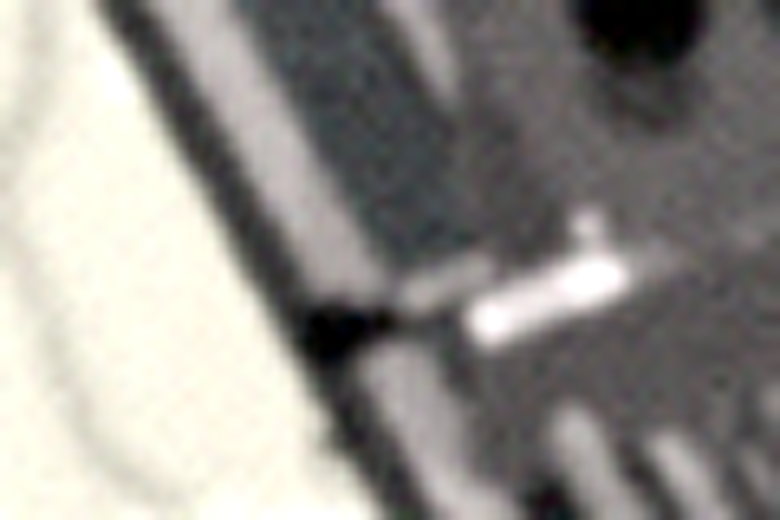

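The pointer band runs (490,270)–(410,290) and its extension meets the lower part of the black marker at (345,325), so it's nearly level. I'll average several frames to reduce sampling noise before the last correction.

```bash
cat > avg.py <<'E'
import sys
from prof import *
from cell import grab_frame
np.set_printoptions(precision=4,suppress=True,linewidth=220)
def avg(n=10):
    F=[grab_frame("scene") for _ in range(n)]
    f=dict(F[0]);f["img"]=np.mean([x["img"].astype(float) for x in F],0)
    print("ext same",max(np.abs(x["extrinsics"]-F[0]["extrinsics"]).max() for x in F), "frame std",np.std([x["img"].astype(float) for x in F],0).mean())
    return f
def cross(x,v,l,up):
    i=[k for k in range(len(v)-1) if (v[k]-l)*(v[k+1]-l)<=0 and ((v[k+1]>v[k])==up)]
    return [x[k]+(l-v[k])/(v[k+1]-v[k])*(x[k+1]-x[k]) for k in i]
if __name__=="__main__":
    f=avg();pickle.dump(f,open(f"avg{sys.argv[1]}.pkl","wb"))
    xs=np.arange(-.084,-.052,.001);print("x   ",(xs*1e3).round().astype(int))
    for y in np.arange(-68,-34,2): print("S",y,prof(f,y/1e3,xs).round().astype(int))
    c=np.clip((f["img"][195:225,290:330]-3)*2.2,0,255).astype(np.uint8)
    cv2.imwrite(f"pics/a{sys.argv[1]}.png",cv2.resize(c,None,fx=20,fy=20,interpolation=cv2.INTER_CUBIC)[:,:,::-1])
E
python3 avg.py 9
```

```text
ext same 0.0 frame std 1.628419582796859
x    [-84 -83 -82 -81 -80 -79 -78 -77 -76 -75 -74 -73 -72 -71 -70 -69 -68 -67 -66 -65 -64 -63 -62 -61 -60 -59 -58 -57 -56 -55 -54 -53 -52]
S -68 [34 34 34 34 36 37 37 35 35 35 34 33 31 27 25 23 20 19 16 14 17 18 18 18 18 22 26 29 31 31 30 30 31]
S -66 [33 32 32 32 33 34 34 33 32 31 30 28 24 19 13 11  8  6  6  5  5  6  8  9 13 17 22 24 26 26 26 26 27]
S -64 [41 41 40 40 39 40 40 41 40 38 35 32 28 22 16 10  6  4  2  3  4  5  7  9 13 18 23 29 32 35 37 37 37]
S -62 [58 57 57 57 57 57 57 57 56 55 53 47 37 28 20 11  5  4  3  3  4  6  7 12 19 27 34 42 49 52 54 57 57]
S -60 [74 75 73 73 73 73 74 74 72 68 64 56 46 35 26 19 12  7  6  5  4  7 11 16 26 37 47 56 64 70 71 72 73]
S -58 [81 81 81 81 80 81 80 80 79 74 69 64 55 45 37 31 25 19 15 12  8  9 16 24 35 46 56 65 71 76 80 80 80]
S -56 [83 82 82 82 82 82 83 81 79 77 74 70 67 61 54 47 39 30 22 17 14 13 17 28 40 52 61 69 75 78 80 82 81]
S -54 [82 82 82 81 81 81 81 81 80 80 80 76 72 69 62 54 46 37 29 20 16 17 20 27 39 51 60 67 73 78 79 80 80]
S -52 [79 78 77 76 76 77 77 76 76 76 76 77 72 67 63 56 48 42 37 
[... 264 characters left out ...]
39 39 39 39 38 38 39 39 40 41 42 44 49 54 61 67 73 79 77 75 72 63 54 45 40 38 36 37 38 39 39 38 38]
S -44 [36 36 36 36 36 36 36 37 37 37 39 41 46 54 62 71 76 80 82 76 69 63 54 46 39 37 36 35 38 40 40 40 39]
S -42 [35 35 35 36 36 36 36 36 36 36 38 42 46 52 60 68 74 76 76 75 67 59 51 46 45 46 48 50 52 54 55 54 53]
S -40 [35 35 35 35 35 35 35 35 36 36 37 40 46 52 59 66 72 76 74 72 68 63 59 56 59 67 76 81 85 88 85 80 76]
S -38 [ 36  35  35  35  35  36  36  35  35  36  38  40  45  52  59  66  70  74  75  72  69  68  70  76  84  95 103 111 112 113 114 106  95]
S -36 [ 36  36  36  35  36  36  36  36  36  36  38  41  45  51  58  66  72  73  74  74  74  73  76  85  96 107 116 121 125 121 117 112 100]
```

View pics/a9.png

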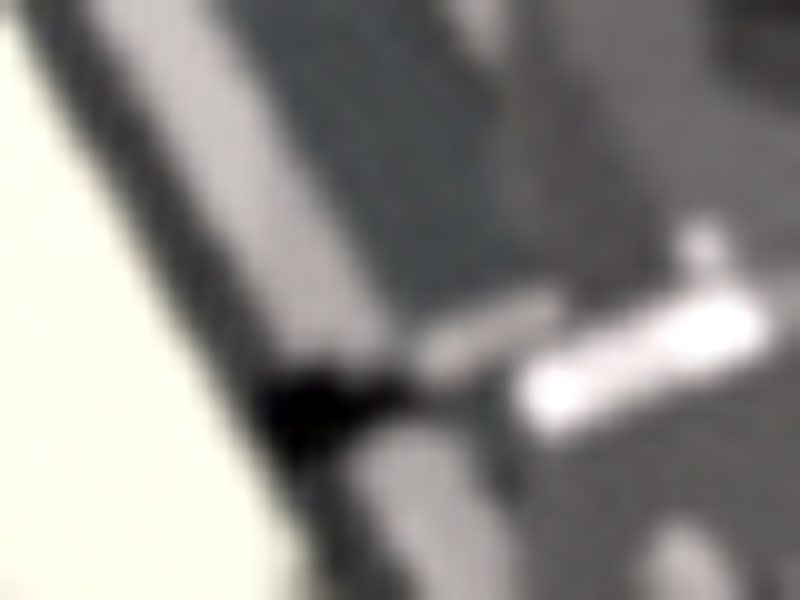

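The marker's fin (upper black part around (310,390)) is still about 2–3 mm beyond the pointer's centreline. Both views put level at an opening of about 68 mm, against about 65.3 mm now. I'll make the final small pull.

```bash
python3 step.py .0737 10 | head -1; python3 avg.py 10 | grep -v "S -[34][0-9]"
python3 - <<'E'
from prof import *
from avg import cross
f=pickle.load(open("avg10.pkl","rb"));S0=pickle.load(open("scene0.pkl","rb"))
for g,a,b in ((S0,-.016,.008),(f,-.084,-.058)):
    xs=np.arange(a,b,.0005)
    for y in (-46,-44,-42,-40):
        v=prof(g,y/1e3,xs); i=v[:-8 if g is f else None].argmax(); base=np.percentile(v[:10],50); h=(v[i]+base)/2
        print(y,[round(1e3*t,2) for t in cross(xs,v,h,True)+cross(xs,v,h,False)])
E
```

```text
[0.5602 0.0227 0.1174] disp 0.07113819136507485 F [10.0179  4.2652 -3.0579] Fx 10.851067301624704 24.413927667587384 15.55
ext same 0.0 frame std 1.6290366031201775
x    [-84 -83 -82 -81 -80 -79 -78 -77 -76 -75 -74 -73 -72 -71 -70 -69 -68 -67 -66 -65 -64 -63 -62 -61 -60 -59 -58 -57 -56 -55 -54 -53 -52]
S -68 [34 34 34 34 35 36 36 36 35 35 34 32 29 26 25 23 20 19 16 14 17 18 18 20 20 24 27 29 30 30 30 30 31]
S -66 [33 33 32 32 32 33 33 33 32 31 30 28 25 21 17 13  9  6  5  4  4  6  8  9 13 17 22 24 26 28 27 27 27]
S -64 [41 41 40 39 39 40 41 41 41 39 36 33 28 22 15  8  5  3  2  3  4  5  7  9 13 18 23 29 32 35 37 37 36]
S -62 [59 58 57 57 58 58 57 57 56 55 52 46 37 28 20 11  5  4  4  4  4  5  6 12 19 27 34 41 48 51 54 57 57]
S -60 [75 75 74 74 73 73 74 75 72 68 63 56 46 36 27 18 10  6  6  5  5  8 11 17 27 38 48 56 64 70 71 73 74]
S -58 [81 81 81 81 80 80 80 79 79 74 69 63 55 45 37 31 24 17 12 10  7  8 15 24 35 46 57 66 72 77 80 81 82]
S -56 [83 82 82 82 82 82 82 81 79 78 74 69 66 60 54 48 39 29 20 14 11 10 16 28 40 51 61 70 76 78 80 82 82]
S -54 [82 82 82 81 81 81 81 81 80 79 79 76 72 69 63 55 47 38 28 19 15 18 21 29 41 52 62 69 74 78 79 80 81]
S -52 [78 78 77 77 77 77 77 76 76 76 76 77 74 70 67 60 51 43 36 29 22 22 26 31 39 49 58 65 69 72 74 75 76]
S -50 [65 65 66 65 64 63 63 64 65 67 68 69 71 69 67 65 59 52 46 40 34 28 30 35 40 45 50 55 59 62 63 62 62]
-46 [np.float64(-4.85), np.float64(2.09)]
-44 [np.float64(-5.03), np.float64(2.22)]
-42 [np.float64(-5.16), np.float64(2.37)]
-40 [np.float64(-5.02), np.float64(2.21)]
-46 [np.float64(-72.85), np.float64(-65.27)]
-44 [np.float64(-72.85), np.float64(-65.16)]
-42 [np.float64(-73.13), np.float64(-64.72)]
-40 [np.float64(-73.1)]
```

```bash
ls pics/a10.png
```

```text
pics/a10.png
```

View pics/a10.png

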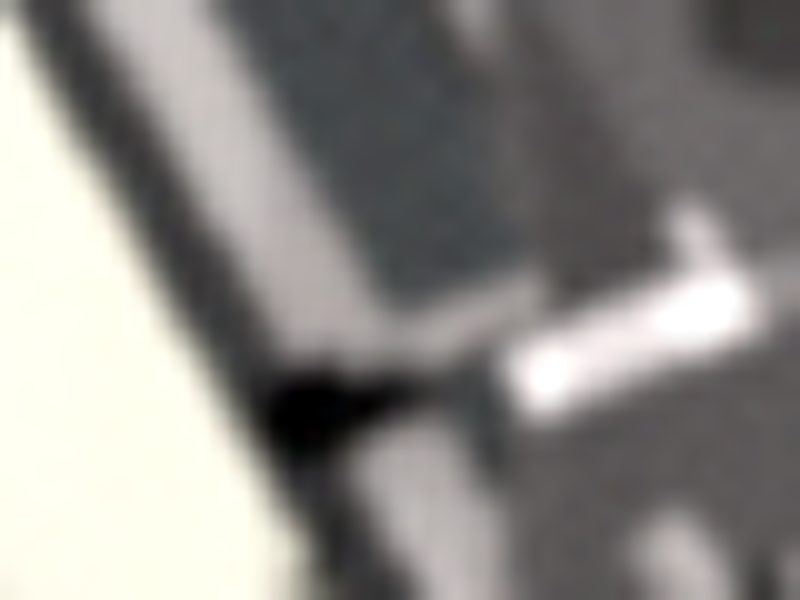

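The opening now reads about 67.8 mm in the images and about 67 mm from the 10.85 N spring force. The pointer's centreline runs into the fin at (310,390). I'll check for drift and look at the whole scene before handing in.

Run:
```python
from h import *
from cell import robot
np.set_printoptions(precision=4,suppress=True)
robot.dwell(1.5)
print(robot.get_tool_pos(),robot.get_contact_force(),robot.get_width()*93,np.abs(robot.get_dq()).max(),robot.get_time_s())
f=snap(11);cv2.imwrite("pics/s11.png",f["scene"]["img"][:,:,::-1])
crop(f["scene"],(260,120,400,260),"s11z",4.2,1.8)
```

```text
[0.5602 0.0227 0.1173] [ 8.6966  4.2721 -3.1776] 24.536088028501283 0.0012826061219228069 17.65
```

View pics/s11.png

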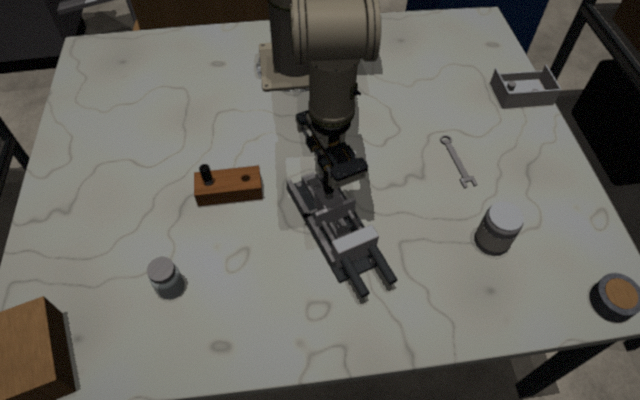

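View pics/s11z.png

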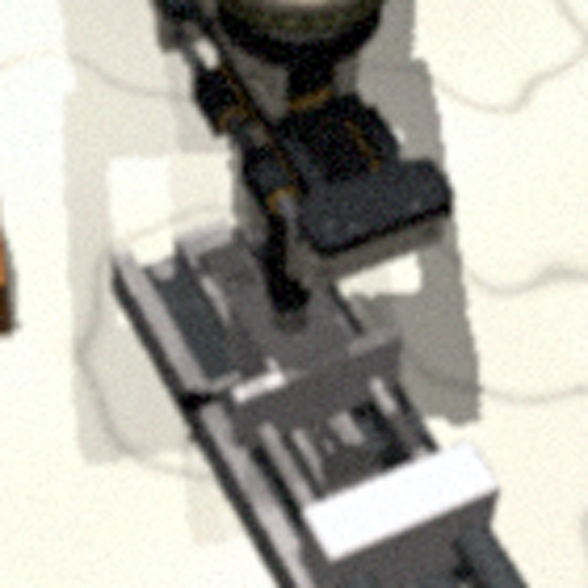

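The arm is steady. The bar stands deep in the socket, the pointer at (225,388) meets the marker at (200,398), and the short bar, jar, can and wrench haven't moved. I'll hand it in.

Run:
```python
from cell import job
job.job_done()
```

```text
the job is handed in; nothing more can be done
```

The long bar is fully down in the sliding jaw's socket. The arm is holding the jaw open with the bar, its pointer level with the marker to within about 1–2 mm. I handed the job in with about 18 s on the robot's clock.

- **Insertion:** with the jaw still shut, the bar hit bottom at TCP z = 0.1169 m, against 0.117 m calculated for full depth.
- **Opening:** I pulled in four steps. The jaw now measures about 67.8 mm open in the images. The spring force of 10.85 N right after the last pull corresponds to about 67 mm.
- **Level with the marker:** the two cameras disagreed slightly. The top view, taken before the arm blocked it, put level at about 67.5–68.5 mm, with a cruder first estimate of 66.7 mm. The scene view gave 68–69 mm, depending on how thick the marker's fin is. I stopped at about 68 mm.
- **Steadiness:** over the last 1.5 s the TCP moved about 0.1 mm and the grip stayed closed on the bar (24.5 mm). The force reading along x fell from 10.0 to 8.7 N with no visible movement, which I put down to friction or sensor noise.
- **Everything else:** the marker, short bar, wrench, jar and can looked unmoved in the last picture. The gripper stayed well above the clamp throughout.

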